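# Sort the kaleidoscope parts into pen, tray and stand

## Task

Sort the loose kaleidoscope parts: put the two amber glass wheels flat in the larger wooden box, the pen with the dark gate, one in each bay with the spindle up, stand the two aluminium tubes upright in the smaller plywood tray, one in each bay, and seat the turquoise resin dome, round side up, in the dish of the pewter stand. Leave the capped bead jar and the dark wooden spool that stand among them where they are.

Things in the scene. Friction and masses are not known exactly. Their poses are not given: they have to be found in the camera images.
- wheel_a: Loose amber glass wheel: a flat disc 50 mm across and 10 mm thick with a brass spindle 14 mm in diameter standing up 28 mm from the middle of its upper face (38 mm high in all), lying flat with the spindle up. Origin: centre of its underside; z up along the spindle. 50 to 100 g. Alike to and interchangeable with wheel_b.
- wheel_b: The second amber glass wheel, the same as wheel_a.
- tube_a: Loose open aluminium tube, 32 mm outer diameter, 2 mm wall, 60 mm tall, standing on end. Origin: centre of its lower end; z up along the tube. 25 to 50 g. Alike to and interchangeable with tube_b.
- tube_b: The second aluminium tube, the same as tube_a.
- dome: Loose turquoise resin dome: a straight round skirt 48 mm in diameter and 20 mm high, rounded above that to a top at 40 mm. Lies flat side down. Origin: centre of its flat underside; z up. 40 to 85 g.
- parts_pen: Fixed wooden pen, 84 mm (its x) by 162 mm (its y), walls 6 mm thick and 18 mm high from the table, floor 6 mm thick; a dark low gate, shut and fixed, adds 8 mm on its -x side, with brass pins up to 20 mm high. A middle wall makes two bays, 72 by 72 mm inside, centred at y = +39 and -39 mm, x = 0 in its frame. Origin: centre of its underside; z up. Yaw within 0.35 rad of the world's.
- tube_tray: Fixed plywood tray, 68 mm (its x) by 130 mm (its y), walls 6 mm thick and 25 mm high from the table, floor 6 mm thick. A middle wall makes two bays, 56 by 56 mm inside, centred at y = +31 and -31 mm, x = 0 in its frame. Origin: centre of its underside; z up. Yaw within 0.35 rad of the world's.
- pewter_stand: Fixed round pewter stand with a shallow dish on top: foot 68 mm across, dish 80 mm across outside and about 70 mm inside, dish floor 25 mm above the table, lip 5 mm higher (30 mm). Origin: centre of its underside; z up.
- bead_jar: Bystander: loose closed green glass jar with a pale paper label and a white cap, 44 mm across, 58 mm tall, standing; not to be moved. Origin: centre of its underside; z up. Only listed things stand on the table between x = 0.3 and 0.75 m and within 0.5 m either side; the unlisted stock and equipment beyond is lower than 0.25 m.
- spool: Bystander: loose dark wooden spool, 42 mm across its flanges and 45 mm tall, standing on end. Not to be moved. Origin: centre of its underside; z up.
Things that resemble listed ones, but are neither listed nor needed, are in the scene too. What is shaped like the tube_b but pink, purple or red is not meant.

How it is judged:
By the outcome, as a careful person would: the job done as asked, in the order asked, and still so for the second after the job is handed in, with the robot touching nothing.
It also fails if it takes over 112 s, if anything falls off the work surface, if the arm or the gripper's body presses on something with over 40 N, if the wrist force passes 120 N, or if a joint passes its speed limit or range.

## Robot

A 7-joint arm with a two-finger parallel gripper is mounted at the origin on the work surface. World frame = base frame: x ahead of the robot, y to its left, z up, the work surface at z = 0. Lengths are in m, angles in rad, forces in N, time in s.
With the tool pointing down it reaches from about 0.4 to 0.9 m from the base axis. Payload 5.5 kg.
Tool frame: the origin (TCP) lies at the very end of the fingers, on their centre line; the grasp point (between the pads) lies 19 mm behind it; z points along the fingers, y is the line along which they close (so a half turn about z gives the same grasp; the last joint's range is limited). The gripper opens to 92 mm and grips with 3 to 60 N. Pads are 19 mm wide; open, the fingers measure 130 mm over their backs; the gripper's body (75 mm by 190 mm) begins 47 mm behind the grasp point.
Start: joints at [1.486, 0.501, -0.427, 1.55, 0.221, 1.138, -0.21], TCP at [0.222, -0.611, 0.227] pointing down, gripper open.
Joint ranges: [-2.88, 2.88], [-0.31, 2.03], [-1.54, 1.56], [0.2, 2.42], [-1.41, 4.55], [0.19, 2.02], [-2.57, 2.57]. Speed limits (rad/s): [2.57, 2.57, 3.14, 3.14, 3.14, 3.14, 3.14].

## Interface

Orientations are given as a rotation vector (axis times angle).
In Python, from bench import r gives the robot as it stands. The module is installed in compiled form; this text tells all that it offers.
- The arm moves only by the tool drive_tool, never from a script. Its argument "deltas" is a list of rows, each an object of numbers: "dx", "dy", "dz": the shift along the tool's x, y, z normalised to -1 to 1, where 1 is 0.1 m; "rx", "ry", "rz": the turn, a rotation vector about the tool's x, y, z normalised to -1 to 1, where 1 is 0.12 rad. A call has 1 to 12 rows; each row shifts and turns the commanded pose from where the row before left it, along the tool's axes as they then stand; what a row does not reach is not made up. A row lasts 1/12 s, in which the tool goes at most 41.7 mm and 7.16 degrees, less where a joint would pass 70% of its speed; a pose out of reach is approached as far as the arm can. A call with a number of a shift or a turn outside -1 to 1 is refused whole. A call with a gripper value outside its range is refused whole. "fingers" is the closure, from -1 (fully open) to 1 (shut), set as the call begins (left out, the last holds). The fingers move at their own pace and stop on an object; "squeeze" is the grip in N (left out, the last holds). Time passes only in rows, so rows that do not move let the fingers close. It gives the time, the measured TCP pose, the force, the opening and the grip force at its end, in the units of the state.
- r.state(): the state, without advancing time (a new reading comes with each control period).
- r.camera(name): name is "side" or "top"; returns the picture (480x640x3 uint8, red, green, blue); there is no depth.
- r.camera_model(name): a dict with "intrinsics" (3x3 intrinsics, pixels), "cam_to_world" (4x4, takes a point from camera to world coordinates). Camera axes: x right, y up, looking along -z (the intrinsics and any distortion apply to the point x, -y, -z); pixel columns grow to the right and rows downward; lengths in m; the calibration is good to about 2 mm. A picture is of the moment at which its call begins. camera_model takes no time and is no camera call.
- r.job_done(): hands the job in; it is judged then, once.
The state is a dict: "time_s": time; "joint_pos": joint angles; "qvel": joint speeds; "joint_efforts": joint torques, N m; "tcp_pos": TCP position; "orientation": TCP orientation; "ft_force": force on the tool from outside, world axes, zero at the start; "ft_torque": the same for the moment, N m; "opening": opening from 0.0 (shut) to 1.0 (fully open); "grasp_force": force on a finger pad.
Only numpy, scipy, OpenCV 4.12 (cv2) and the standard library are available. Lean on these libraries where they do the work, as an engineer would, in place of code of your own. Each camera call takes 0.05 s, during which the arm holds its last target. There are 200 camera calls.

## Working session

There is one attempt and no reset: what is moved stays moved. The work goes in short steps, Python scripts to look and compute and a tool call to move; the robot and the scene stay as the last step left them, time stands still between calls to the robot, and variables do not carry over. Pictures are saved under pics/ and viewed, at most 15 in all, crops included, and the job is handed in when it is done.

Besides the shell and the picture viewer there is one more tool, called after "Request:" by a JSON object that holds its "fn" and its "kwargs", one argument or row to a line. drive_tool: Moves the arm, as the interface text tells. Its arguments: {"type":"object","properties":{"deltas":{"type":"array"},"fingers":{"type":"number"},"squeeze":{"type":"number"}},"required":["deltas"]}

```bash
mkdir -p pics; python3 - <<'E'
from bench import r
import cv2,numpy as np
for n in("top","side"):
    im=r.camera(n); cv2.imwrite(f"pics/{n}0.png",im[:,:,::-1]); m=r.camera_model(n)
    print(n,np.round(m["intrinsics"],1).tolist(),np.round(m["cam_to_world"],4).tolist(),[k for k in m])
s=r.state();print({k:np.round(v,3).tolist() for k,v in s.items()})
E
```

```text
top [[447.4, 0.0, 325.1], [0.0, 447.4, 232.3], [0.0, 0.0, 1.0]] [[-0.0083, 0.9893, -0.1456, 0.3941], [-1.0, -0.0089, -0.0031, -0.0027], [-0.0044, 0.1456, 0.9893, 0.9301], [0.0, 0.0, 0.0, 1.0]] ['intrinsics', 'cam_to_world']
side [[436.1, 0.0, 318.8], [0.0, 436.1, 232.4], [0.0, 0.0, 1.0]] [[0.9516, 0.2471, -0.1825, 0.3237], [-0.3066, 0.7247, -0.6171, -0.6278], [-0.0202, 0.6432, 0.7654, 0.7881], [0.0, 0.0, 0.0, 1.0]] ['intrinsics', 'cam_to_world']
{'time_s': 0.1, 'joint_pos': [1.486, 0.502, -0.427, 1.551, 0.221, 1.138, -0.21], 'qvel': [0.001, -0.001, -0.001, -0.003, 0.002, -0.0, 0.001], 'joint_efforts': [-0.011, -56.787, -5.838, -27.992, -0.069, 0.024, 0.0], 'tcp_pos': [0.221, -0.611, 0.226], 'orientation': [-3.092, -0.543, 0.0], 'ft_force': [-0.036, -0.211, 1.179], 'ft_torque': [-0.004, 0.018, 0.007], 'grasp_force': 0.0, 'opening': 1.0}
```

View pics/top0.png

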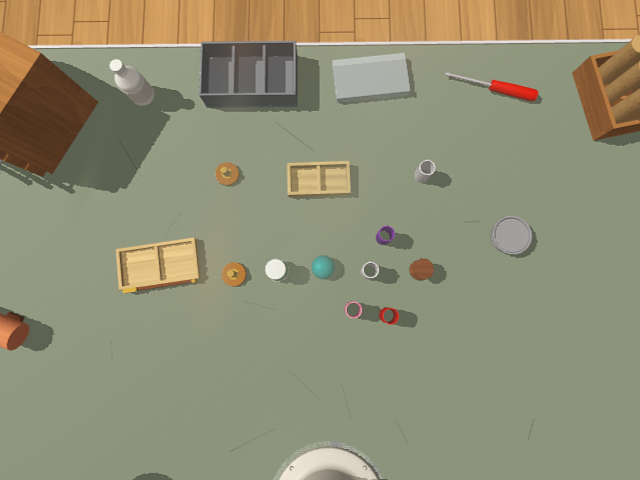

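View pics/side0.png

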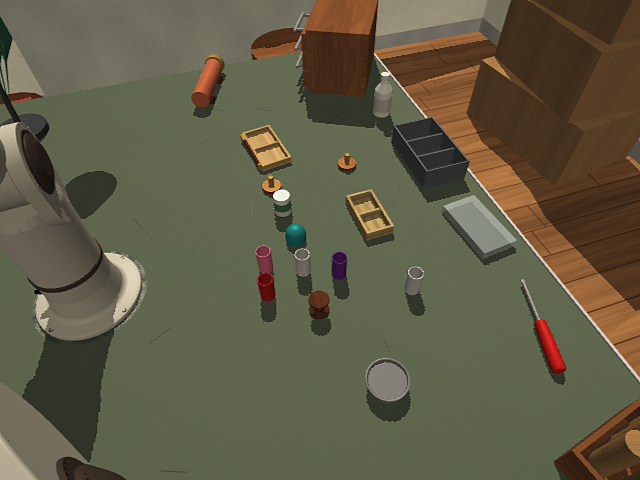

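The top view shows these, by pixel (column, row):

| Thing | Pixel |
|---|---|
| Pen | (157,265), dark gate on its lower side |
| Tray | (319,179) |
| Stand | (512,236) |
| Wheels | (228,174) and (234,274) |
| Jar | (276,270) |
| Dome | (322,267) |
| Spool | (422,269) |
| Tube candidates | grey (425,171) and (370,271); purple (385,236), pink (354,310), red (389,316) |

The two grey tubes fit "aluminium". The purple, pink and red ones are the excluded look-alikes. The black divided box at (250,75), the grey tray at (371,78) and the crate at (610,90) are not the pen or tray described. I'll measure now and make one enlarged crop to confirm.

```bash
cat > h.py <<'E'
import numpy as np,cv2
from bench import r
M={n:r.camera_model(n) for n in("top","side")}
def ray(n,p,z):
    m=M[n];K=np.array(m["intrinsics"]);T=np.array(m["cam_to_world"])
    v=np.linalg.inv(K)@[p[0],p[1],1]; d=T[:3,:3]@[v[0],-v[1],-v[2]]; o=T[:3,3]
    return (o+d*(z-o[2])/d[2])[:2]
def rays(n,P,z): return np.array([ray(n,p,z) for p in np.asarray(P).reshape(-1,2)])
def grab(n,name=None):
    im=np.ascontiguousarray(r.camera(n)[:,:,::-1])
    if name: cv2.imwrite(f"pics/{name}.png",im)
    return im
def blobs(mask,amin=15):
    c,_=cv2.findContours(mask.astype(np.uint8),cv2.RETR_EXTERNAL,cv2.CHAIN_APPROX_NONE)
    return [x for x in c if cv2.contourArea(x)>=amin]
E
python3 - <<'E'
from h import *
im=cv2.imread("pics/top0.png"); hsv=cv2.cvtColor(im,cv2.COLOR_BGR2HSV)
for p in [(228,174),(220,178),(224,171),(232,272),(240,278),(322,267),(363,271),(425,163),(370,263),(500,225),(512,236),(118,255),(300,179),(140,262),(157,243),(340,230),(157,289),(319,195),(276,268)]:
    print(p,hsv[p[1],p[0]].tolist())
a=cv2.resize(im[150:330,100:370],None,fx=2.9,fy=2.9,interpolation=cv2.INTER_CUBIC);cv2.imwrite("pics/c1.png",a)
b=cv2.resize(im[150:330,335:540],None,fx=3.3,fy=3.3,interpolation=cv2.INTER_CUBIC);cv2.imwrite("pics/c2.png",b)
E
```

```text
(228, 174) [22, 85, 117]
(220, 178) [15, 148, 178]
(224, 171) [21, 140, 201]
(232, 272) [21, 151, 209]
(240, 278) [16, 175, 185]
(322, 267) [87, 119, 171]
(363, 271) [60, 1, 208]
(425, 163) [19, 17, 119]
(370, 263) [17, 18, 98]
(500, 225) [15, 6, 161]
(512, 236) [8, 6, 161]
(118, 255) [19, 108, 213]
(300, 179) [20, 98, 210]
(140, 262) [19, 107, 216]
(157, 243) [20, 102, 222]
(340, 230) [36, 41, 151]
(157, 289) [35, 42, 108]
(319, 195) [21, 82, 118]
(276, 268) [30, 12, 236]
```

View pics/c1.png

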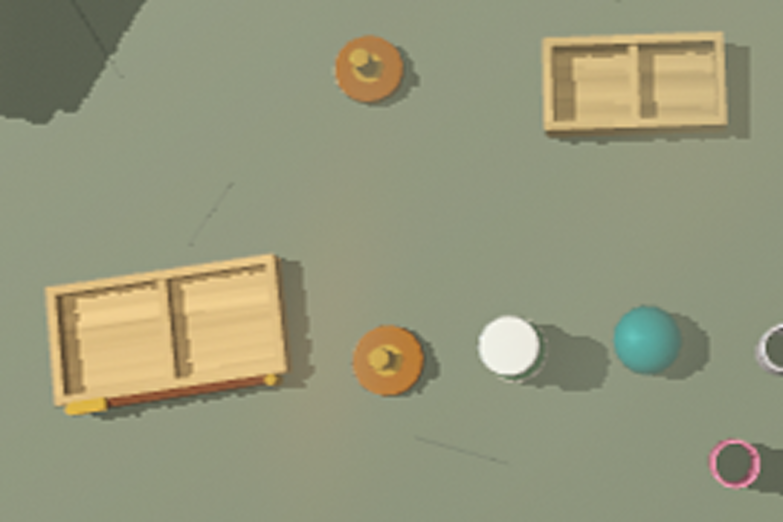

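View pics/c2.png

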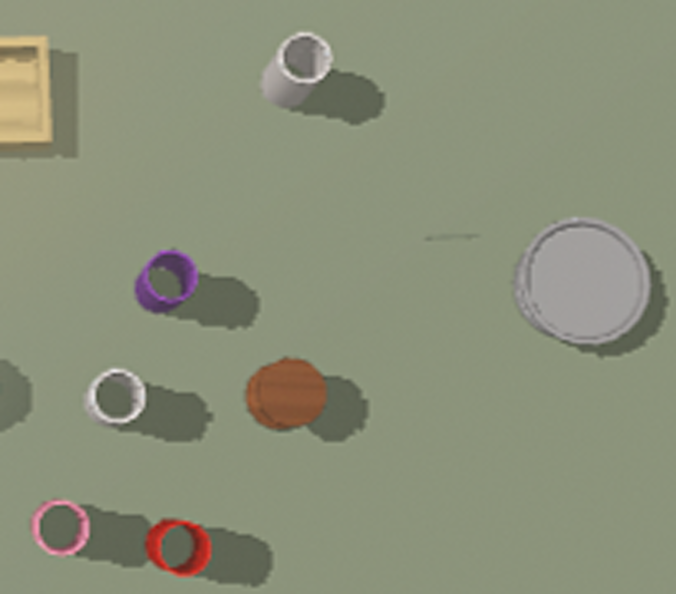

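The crops confirm the choice. The grey tubes' rims are near (427,167) and (370,270). The amber wheels, with brass spindles up, are at (228,174) and (234,274). The pale pen with the dark gate is on the left, and the plain tray is at (319,179).

```bash
python3 - <<'E'
from h import *
im=cv2.imread("pics/top0.png"); H,S,V=[c.astype(int) for c in cv2.split(cv2.cvtColor(im,cv2.COLOR_BGR2HSV))]
def roi(m,x0,y0,x1,y1):
    o=np.zeros_like(m);o[y0:y1,x0:x1]=m[y0:y1,x0:x1];return o
def circ(m,z,name,R=None):
    for c in blobs(m):
        w=rays("top",c,z); (cx,cy),rr=cv2.minEnclosingCircle(w.astype(np.float32))
        mo=cv2.moments(c);ce=ray("top",(mo["m10"]/mo["m00"],mo["m01"]/mo["m00"]),z)
        print(name,"circ",np.round([cx,cy,2*rr],4),"cen",np.round(ce,4),"px",c.mean((0,1)).round(1),cv2.contourArea(c))
am=(H>=8)&(H<=26)&(S>100)&(V>120)
for (x,y) in[(228,174),(234,274)]:
    circ(roi(am,x-16,y-16,x+16,y+16),.010,"wheel disc")
    circ(roi(am&(H>=19)&(V>170),x-12,y-12,x+12,y+12),.036,"spindle")
circ(roi((H>80)&(H<95)&(S>90),305,250,340,285),.015,"dome")
for x0,y0,x1,y1 in[(417,157,437,180),(360,260,381,281)]:
    circ(roi((S<25)&(V>150),x0,y0,x1,y1),.06,"tube rim+wall")
circ(roi((S<20)&(V>100),480,205,545,265),.030,"dish")
wood=(H>=14)&(H<=25)&(S>60)&(V>185)
for nm,bx,z in[("pen",(110,232,203,295),.018),("tray",(283,157,356,200),.025)]:
    for c in blobs(roi(wood,*bx),300):
        w=rays("top",c,z).astype(np.float32);re=cv2.minAreaRect(w);print(nm,np.round(re[0],4),np.round(re[1],4),re[2],cv2.boxPoints(re).round(3).tolist())
# side dome/stand/tubes
im=cv2.imread("pics/side0.png"); H,S,V=[c.astype(int) for c in cv2.split(cv2.cvtColor(im,cv2.COLOR_BGR2HSV))]
E
```

```text
wheel disc circ [0.6583 0.208  0.0504] cen [0.6581 0.208 ] px [226.6 173.4] 385.0
spindle circ [0.6532 0.2049 0.0263] cen [0.657  0.2094] px [224.1 172.8] 28.0
wheel disc circ [0.4451 0.1896 0.0499] cen [0.4451 0.1894] px [233.2 273.9] 424.0
spindle circ [0.4441 0.1857 0.023 ] cen [0.4448 0.1892] px [232.2 273.6] 44.5
dome circ [0.4589 0.0092 0.0421] cen [0.4585 0.0096] px [320.9 266.4] 277.0
tube rim+wall circ [ 0.6457 -0.2012  0.0485] cen [ 0.6511 -0.2027] px [424.8 169. ] 211.0
tube rim+wall circ [ 0.4478 -0.0849  0.0362] cen [ 0.4483 -0.0854] px [369.5 269.7] 218.0
dish circ [ 0.5165 -0.3765  0.0849] cen [ 0.518 -0.377] px [510.9 235. ] 1187.5
pen [0.4643 0.345 ] [0.092  0.1628] 8.140825271606445 [[0.40700000524520874, 0.4189999997615814], [0.4300000071525574, 0.257999986410141], [0.5210000276565552, 0.2709999978542328], [0.49799999594688416, 0.4320000112056732]]
tray [0.6435 0.0139] [0.0681 0.1302] 1.0911004543304443 [[0.6079999804496765, 0.07800000160932541], [0.6110000014305115, -0.052000001072883606], [0.6790000200271606, -0.050999999046325684], [0.6759999990463257, 0.07999999821186066]]
```

Next is the wheel at (0.445,0.190). Before the long move I turn the tool yaw to 0.

Request:
{"fn": "drive_tool", "kwargs": {
  "deltas": [
    {"rz": 1},
    {"rz": 1},
    {"rz": 0.896},
    {"dx": 0.2, "dy": -0.3},
    {"dx": 0.24, "dy": -0.3},
    {"dx": 0.24, "dy": -0.3},
    {"dx": 0.24, "dy": -0.3},
    {"dx": 0.24, "dy": -0.3},
    {"dx": 0.24, "dy": -0.3},
    {"dx": 0.24, "dy": -0.3},
    {"dx": 0.24, "dy": -0.3},
    {"dx": 0.24, "dy": -0.3}
  ],
  "fingers": 0.3,
  "squeeze": 20
}}

```text
$.deltas[0]: bad value
```

```bash
python3 - <<'E'
from h import *
im=cv2.imread("pics/top0.png"); H,S,V=[c.astype(int) for c in cv2.split(cv2.cvtColor(im,cv2.COLOR_BGR2HSV))]
def box(m,x0,y0,x1,y1):
    o=np.zeros(m.shape,np.uint8);o[y0:y1,x0:x1]=m[y0:y1,x0:x1];return o
def rep(nm,c,z):
    e=cv2.fitEllipse(c);w=ray("top",e[0],z);P=rays("top",c,z);d=np.linalg.norm(P-w,axis=1)
    print(nm,np.round(e[0],1),"w",np.round(w,4),"r mean/std",d.mean().round(4),d.std().round(4))
# tube: hole contour (dark inside bright rim)
for x0,y0,x1,y1 in[(414,155,440,186),(358,258,384,284)]:
    c,h=cv2.findContours(box((S<25)&(V>150),x0,y0,x1,y1),cv2.RETR_CCOMP,cv2.CHAIN_APPROX_NONE)
    for k,cc in enumerate(c):
        if h[0][k][3]>=0 and len(cc)>10: rep("hole",cc,.06)
for c in blobs(box((H>78)&(H<100)&(S>70),300,245,345,292),100):
    rep("dome",c,.012); print(cv2.boundingRect(c))
    P=rays("top",c,.012);print(P.min(0),P.max(0))
for c in blobs(box((S<20)&(V>100),480,205,545,265),100): print("dish",cv2.boundingRect(c)); rep("dish",c,.03)
im=cv2.imread("pics/side0.png"); H,S,V=[c.astype(int) for c in cv2.split(cv2.cvtColor(im,cv2.COLOR_BGR2HSV))]
for c in blobs(box((S<30)&(V>90),355,350,420,410),300): print("dish side",cv2.boundingRect(c)); e=cv2.fitEllipse(c);print(e,ray("side",e[0],.025))
for c in blobs(box((H>75)&(H<100)&(S>70),275,215,315,255),100):
    print("dome side",cv2.boundingRect(c)); e=cv2.fitEllipse(c);print(e,ray("side",e[0],.018))
E
```

```text
hole [426. 167.] w [ 0.6528 -0.2035] r mean/std 0.0131 0.0015
hole [369.8 269.5] w [ 0.4484 -0.0861] r mean/std 0.0136 0.0009
dome [322.1 266.6] w [0.4581 0.007 ] r mean/std 0.0216 0.0007
(312, 256, 22, 22)
[ 0.43692589 -0.0153398 ] [0.48009106 0.02776548]
dish (491, 216, 41, 38)
dish [511.1 234.8] w [ 0.518  -0.3769] r mean/std 0.0396 0.0014
dish side (365, 358, 45, 44)
((387.280029296875, 379.212890625), (40.943206787109375, 45.24378967285156), 126.09906768798828) [ 0.51636232 -0.37595753]
dome side (285, 223, 21, 24)
((295.1668701171875, 234.8257293701172), (20.328201293945312, 23.422283172607422), 169.61813354492188) [0.45361029 0.0037761 ]
```

The rows may need all six keys, so I'll send them in full.

Request:
{"fn": "drive_tool", "kwargs": {
  "deltas": [
    {"dx": 0, "dy": 0, "dz": 0, "rx": 0, "ry": 0, "rz": 1},
    {"dx": 0, "dy": 0, "dz": 0, "rx": 0, "ry": 0, "rz": 1},
    {"dx": 0, "dy": 0, "dz": 0, "rx": 0, "ry": 0, "rz": 0.896},
    {"dx": 0.24, "dy": -0.3, "dz": 0, "rx": 0, "ry": 0, "rz": 0},
    {"dx": 0.24, "dy": -0.3, "dz": 0, "rx": 0, "ry": 0, "rz": 0},
    {"dx": 0.24, "dy": -0.3, "dz": 0, "rx": 0, "ry": 0, "rz": 0},
    {"dx": 0.24, "dy": -0.3, "dz": 0, "rx": 0, "ry": 0, "rz": 0},
    {"dx": 0.24, "dy": -0.3, "dz": 0, "rx": 0, "ry": 0, "rz": 0},
    {"dx": 0.24, "dy": -0.3, "dz": 0, "rx": 0, "ry": 0, "rz": 0},
    {"dx": 0.24, "dy": -0.3, "dz": 0, "rx": 0, "ry": 0, "rz": 0},
    {"dx": 0.24, "dy": -0.3, "dz": 0, "rx": 0, "ry": 0, "rz": 0},
    {"dx": 0.24, "dy": -0.3, "dz": 0, "rx": 0, "ry": 0, "rz": 0}
  ],
  "fingers": 0.3,
  "squeeze": 20
}}

```text
time_s: 1.1
tcp_pos: [0.438, -0.3393, 0.2265]
orientation: [-3.141, -0.0, 0.001]
ft_force: [0.4, 0.3, 0.1]
opening: 0.351
grasp_force: 0.0
```

Request:
{"fn": "drive_tool", "kwargs": {
  "deltas": [
    {"dx": 0.006, "dy": -0.4, "dz": 0.08, "rx": 0, "ry": 0, "rz": 0},
    {"dx": 0.006, "dy": -0.4, "dz": 0.08, "rx": 0, "ry": 0, "rz": 0},
    {"dx": 0.006, "dy": -0.4, "dz": 0.08, "rx": 0, "ry": 0, "rz": 0},
    {"dx": 0.006, "dy": -0.4, "dz": 0.08, "rx": 0, "ry": 0, "rz": 0},
    {"dx": 0.006, "dy": -0.4, "dz": 0.08, "rx": 0, "ry": 0, "rz": 0},
    {"dx": 0.006, "dy": -0.4, "dz": 0.08, "rx": 0, "ry": 0, "rz": 0},
    {"dx": 0.006, "dy": -0.4, "dz": 0.08, "rx": 0, "ry": 0, "rz": 0},
    {"dx": 0.006, "dy": -0.4, "dz": 0.08, "rx": 0, "ry": 0, "rz": 0},
    {"dx": 0.006, "dy": -0.4, "dz": 0.08, "rx": 0, "ry": 0, "rz": 0},
    {"dx": 0.006, "dy": -0.4, "dz": 0.08, "rx": 0, "ry": 0, "rz": 0},
    {"dx": 0.006, "dy": -0.4, "dz": 0.08, "rx": 0, "ry": 0, "rz": 0},
    {"dx": 0.006, "dy": -0.4, "dz": 0.08, "rx": 0, "ry": 0, "rz": 0}
  ]
}}

```text
time_s: 2.1
tcp_pos: [0.4441, 0.1406, 0.1303]
orientation: [3.141, -0.0, 0.0]
ft_force: [0.6, -0.1, -0.5]
opening: 0.352
grasp_force: 0.0
```

Request:
{"fn": "drive_tool", "kwargs": {
  "deltas": [
    {"dx": 0.01, "dy": -0.25, "dz": 0, "rx": 0, "ry": 0, "rz": 0},
    {"dx": 0, "dy": -0.24, "dz": 0, "rx": 0, "ry": 0, "rz": 0},
    {"dx": 0, "dy": 0, "dz": 0, "rx": 0, "ry": 0, "rz": 0},
    {"dx": 0, "dy": 0, "dz": 0.25, "rx": 0, "ry": 0, "rz": 0},
    {"dx": 0, "dy": 0, "dz": 0.25, "rx": 0, "ry": 0, "rz": 0},
    {"dx": 0, "dy": 0, "dz": 0.25, "rx": 0, "ry": 0, "rz": 0},
    {"dx": 0, "dy": 0, "dz": 0.2, "rx": 0, "ry": 0, "rz": 0},
    {"dx": 0, "dy": 0, "dz": 0.1, "rx": 0, "ry": 0, "rz": 0},
    {"dx": 0, "dy": 0, "dz": 0.09, "rx": 0, "ry": 0, "rz": 0},
    {"dx": 0, "dy": 0, "dz": 0, "rx": 0, "ry": 0, "rz": 0}
  ]
}}

```text
time_s: 2.93
tcp_pos: [0.4447, 0.1874, 0.0156]
orientation: [3.141, 0.0, -0.003]
ft_force: [-0.4, 0.1, -0.0]
opening: 0.349
grasp_force: 0.0
```

Request:
{"fn": "drive_tool", "kwargs": {
  "deltas": [
    {"dx": 0, "dy": 0, "dz": 0, "rx": 0, "ry": 0, "rz": 0},
    {"dx": 0, "dy": 0, "dz": 0, "rx": 0, "ry": 0, "rz": 0},
    {"dx": 0, "dy": 0, "dz": 0, "rx": 0, "ry": 0, "rz": 0},
    {"dx": 0, "dy": 0, "dz": 0, "rx": 0, "ry": 0, "rz": 0},
    {"dx": 0, "dy": 0, "dz": 0, "rx": 0, "ry": 0, "rz": 0},
    {"dx": 0, "dy": 0, "dz": 0, "rx": 0, "ry": 0, "rz": 0}
  ],
  "fingers": 1,
  "squeeze": 20
}}

```text
time_s: 3.43
tcp_pos: [0.4465, 0.1883, 0.0177]
orientation: [-3.141, -0.0, -0.003]
ft_force: [0.6, -0.9, 7.4]
opening: 0.148
grasp_force: 20.0
```

Request:
{"fn": "drive_tool", "kwargs": {
  "deltas": [
    {"dx": 0, "dy": 0, "dz": -0.15, "rx": 0, "ry": 0, "rz": 0},
    {"dx": 0, "dy": 0, "dz": -0.3, "rx": 0, "ry": 0, "rz": 0},
    {"dx": 0, "dy": 0, "dz": -0.3, "rx": 0, "ry": 0, "rz": 0},
    {"dx": 0.02, "dy": -0.33, "dz": 0, "rx": 0, "ry": 0, "rz": 0},
    {"dx": 0.03, "dy": -0.33, "dz": 0, "rx": 0, "ry": 0, "rz": 0},
    {"dx": 0.03, "dy": -0.33, "dz": 0, "rx": 0, "ry": 0, "rz": 0},
    {"dx": 0.03, "dy": -0.33, "dz": 0, "rx": 0, "ry": 0, "rz": 0},
    {"dx": 0.03, "dy": -0.33, "dz": 0, "rx": 0, "ry": 0, "rz": 0},
    {"dx": 0.03, "dy": -0.3, "dz": 0, "rx": 0, "ry": 0, "rz": 0},
    {"dx": 0, "dy": 0, "dz": 0, "rx": 0, "ry": 0, "rz": 0},
    {"dx": 0, "dy": 0, "dz": 0, "rx": 0, "ry": 0, "rz": 0}
  ]
}}

```text
time_s: 4.35
tcp_pos: [0.461, 0.3862, 0.0919]
orientation: [-3.14, -0.008, -0.0]
ft_force: [-1.0, -1.7, -0.2]
opening: 0.144
grasp_force: 20.0
```

```bash
python3 - <<'E'
from h import *
a=grab("top","t1");b=grab("side","s1")
A=cv2.resize(a[190:330,90:300],(600,400),interpolation=cv2.INTER_CUBIC);B=cv2.resize(b[90:230,200:410],(600,400),interpolation=cv2.INTER_CUBIC)
cv2.imwrite("pics/c3.png",cv2.resize(np.vstack([A,B]),(450,600)))
E
```

```text
(no output)
```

View pics/c3.png

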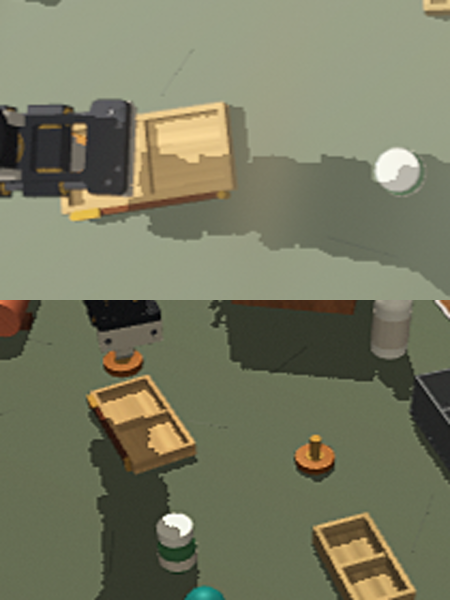

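The wheel hangs level in the gripper over the far bay (crop at about (123,360)). I'll lower it now.

Request:
{"fn": "drive_tool", "kwargs": {
  "deltas": [
    {"dx": 0.02, "dy": 0.02, "dz": 0.2, "rx": 0, "ry": 0, "rz": 0},
    {"dx": 0, "dy": 0, "dz": 0.2, "rx": 0, "ry": 0, "rz": 0},
    {"dx": 0, "dy": 0, "dz": 0.15, "rx": 0, "ry": 0, "rz": 0},
    {"dx": 0, "dy": 0, "dz": 0.1, "rx": 0, "ry": 0, "rz": 0},
    {"dx": 0, "dy": 0, "dz": 0.03, "rx": 0, "ry": 0, "rz": 0},
    {"dx": 0, "dy": 0, "dz": 0, "rx": 0, "ry": 0, "rz": 0},
    {"dx": 0, "dy": 0, "dz": 0, "rx": 0, "ry": 0, "rz": 0}
  ]
}}

```text
time_s: 5.03
tcp_pos: [0.4651, 0.3799, 0.024]
orientation: [3.141, -0.002, 0.0]
ft_force: [0.2, 0.8, -0.6]
opening: 0.148
grasp_force: 20.0
```

Request:
{"fn": "drive_tool", "kwargs": {
  "deltas": [
    {"dx": 0, "dy": 0, "dz": 0.01, "rx": 0, "ry": 0, "rz": 0},
    {"dx": 0, "dy": 0, "dz": 0, "rx": 0, "ry": 0, "rz": 0}
  ]
}}

```text
time_s: 5.2
tcp_pos: [0.4653, 0.3806, 0.0233]
orientation: [-3.141, 0.001, -0.002]
ft_force: [1.7, -0.7, 2.2]
opening: 0.145
grasp_force: 20.0
```

Request:
{"fn": "drive_tool", "kwargs": {
  "deltas": [
    {"dx": 0, "dy": 0, "dz": 0, "rx": 0, "ry": 0, "rz": 0},
    {"dx": 0, "dy": 0, "dz": 0, "rx": 0, "ry": 0, "rz": 0},
    {"dx": 0, "dy": 0, "dz": 0, "rx": 0, "ry": 0, "rz": 0},
    {"dx": 0, "dy": 0, "dz": 0, "rx": 0, "ry": 0, "rz": 0},
    {"dx": 0, "dy": 0, "dz": -0.2, "rx": 0, "ry": 0, "rz": 0},
    {"dx": 0, "dy": 0, "dz": -0.3, "rx": 0, "ry": 0, "rz": 0},
    {"dx": 0, "dy": 0, "dz": -0.3, "rx": 0, "ry": 0, "rz": 0},
    {"dx": 0.3, "dy": 0.28, "dz": 0, "rx": 0, "ry": 0, "rz": 0},
    {"dx": 0.3, "dy": 0.28, "dz": 0, "rx": 0, "ry": 0, "rz": 0},
    {"dx": 0.3, "dy": 0.28, "dz": 0, "rx": 0, "ry": 0, "rz": 0},
    {"dx": 0.3, "dy": 0.28, "dz": 0, "rx": 0, "ry": 0, "rz": 0},
    {"dx": 0, "dy": 0, "dz": 0, "rx": 0, "ry": 0, "rz": 0}
  ],
  "fingers": 0.35
}}

```text
time_s: 6.2
tcp_pos: [0.5926, 0.2582, 0.1026]
orientation: [3.136, -0.02, 0.008]
ft_force: [1.4, -1.7, -0.7]
opening: 0.326
grasp_force: 0.0
```

```bash
python3 - <<'E'
from h import *
a=grab("top","t2");b=grab("side","s2")
A=cv2.resize(a[190:330,90:300],(600,400),interpolation=cv2.INTER_CUBIC);B=cv2.resize(b[90:230,200:410],(600,400),interpolation=cv2.INTER_CUBIC)
cv2.imwrite("pics/c4.png",cv2.resize(np.vstack([A,B]),(450,600)))
print(r.state()["tcp_pos"])
E
```

```text
[0.58636265 0.26590748 0.10231234]
```

View pics/c4.png

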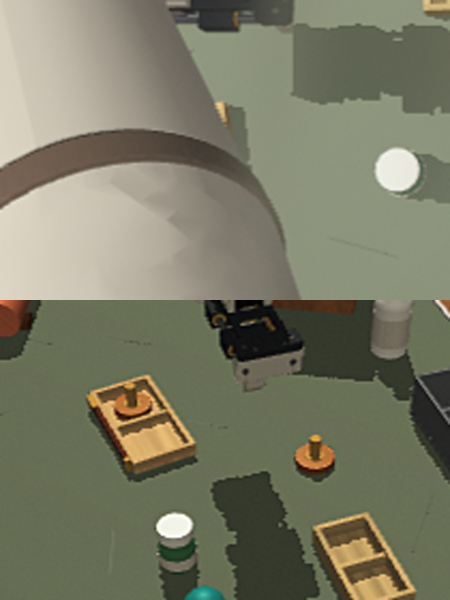

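The first wheel lies flat in the far bay (crop (133,400)). The second is next, at (0.658,0.208).

Request:
{"fn": "drive_tool", "kwargs": {
  "deltas": [
    {"dx": 0.25, "dy": 0.2, "dz": 0, "rx": 0, "ry": 0, "rz": 0},
    {"dx": 0.25, "dy": 0.2, "dz": 0, "rx": 0, "ry": 0, "rz": 0},
    {"dx": 0.22, "dy": 0.18, "dz": 0, "rx": 0, "ry": 0, "rz": 0},
    {"dx": 0, "dy": 0, "dz": 0, "rx": 0, "ry": 0, "rz": 0},
    {"dx": 0, "dy": 0, "dz": 0, "rx": 0, "ry": 0, "rz": 0},
    {"dx": 0, "dy": 0, "dz": 0.2, "rx": 0, "ry": 0, "rz": 0},
    {"dx": 0, "dy": 0, "dz": 0.2, "rx": 0, "ry": 0, "rz": 0},
    {"dx": 0, "dy": 0, "dz": 0, "rx": 0, "ry": 0, "rz": 0}
  ]
}}

```text
time_s: 6.97
tcp_pos: [0.6516, 0.2129, 0.0587]
orientation: [3.141, 0.006, -0.012]
ft_force: [-1.4, -0.9, -1.4]
opening: 0.326
grasp_force: 0.0
```

Request:
{"fn": "drive_tool", "kwargs": {
  "deltas": [
    {"dx": 0, "dy": 0, "dz": 0, "rx": 0, "ry": 0, "rz": 0},
    {"dx": 0, "dy": 0, "dz": 0, "rx": 0, "ry": 0, "rz": 0}
  ]
}}

```text
time_s: 7.13
tcp_pos: [0.6559, 0.213, 0.0636]
orientation: [-3.14, -0.004, -0.0]
ft_force: [0.6, -0.1, 0.1]
opening: 0.328
grasp_force: 0.0
```

Request:
{"fn": "drive_tool", "kwargs": {
  "deltas": [
    {"dx": 0.02, "dy": 0.045, "dz": 0.15, "rx": 0, "ry": 0, "rz": 0},
    {"dx": 0, "dy": 0, "dz": 0.15, "rx": 0, "ry": 0, "rz": 0},
    {"dx": 0, "dy": 0, "dz": 0.1, "rx": 0, "ry": 0, "rz": 0},
    {"dx": 0, "dy": 0, "dz": 0.06, "rx": 0, "ry": 0, "rz": 0},
    {"dx": 0, "dy": 0, "dz": 0, "rx": 0, "ry": 0, "rz": 0},
    {"dx": 0, "dy": 0, "dz": 0, "rx": 0, "ry": 0, "rz": 0},
    {"dx": 0, "dy": 0, "dz": 0, "rx": 0, "ry": 0, "rz": 0}
  ]
}}

```text
time_s: 7.72
tcp_pos: [0.6588, 0.2069, 0.017]
orientation: [-3.141, -0.001, -0.001]
ft_force: [0.2, 0.7, -0.2]
opening: 0.323
grasp_force: 0.0
```

Request:
{"fn": "drive_tool", "kwargs": {
  "deltas": [
    {"dx": 0, "dy": 0, "dz": 0, "rx": 0, "ry": 0, "rz": 0},
    {"dx": 0, "dy": 0, "dz": 0, "rx": 0, "ry": 0, "rz": 0},
    {"dx": 0, "dy": 0, "dz": 0, "rx": 0, "ry": 0, "rz": 0},
    {"dx": 0, "dy": 0, "dz": 0, "rx": 0, "ry": 0, "rz": 0},
    {"dx": 0, "dy": 0, "dz": 0, "rx": 0, "ry": 0, "rz": 0},
    {"dx": 0, "dy": 0, "dz": 0, "rx": 0, "ry": 0, "rz": 0}
  ],
  "fingers": 1,
  "squeeze": 20
}}

```text
time_s: 8.22
tcp_pos: [0.659, 0.2069, 0.0174]
orientation: [-3.141, -0.001, -0.002]
ft_force: [-1.0, -0.4, 4.1]
opening: 0.144
grasp_force: 20.0
```

Request:
{"fn": "drive_tool", "kwargs": {
  "deltas": [
    {"dx": 0, "dy": 0, "dz": -0.15, "rx": 0, "ry": 0, "rz": 0},
    {"dx": 0, "dy": 0, "dz": -0.3, "rx": 0, "ry": 0, "rz": 0},
    {"dx": -0.1, "dy": -0.05, "dz": -0.2, "rx": 0, "ry": 0, "rz": 0},
    {"dx": -0.3, "dy": -0.16, "dz": 0, "rx": 0, "ry": 0, "rz": 0},
    {"dx": -0.3, "dy": -0.16, "dz": 0, "rx": 0, "ry": 0, "rz": 0},
    {"dx": -0.3, "dy": -0.16, "dz": 0, "rx": 0, "ry": 0, "rz": 0},
    {"dx": -0.3, "dy": -0.16, "dz": 0, "rx": 0, "ry": 0, "rz": 0},
    {"dx": -0.3, "dy": -0.16, "dz": 0, "rx": 0, "ry": 0, "rz": 0},
    {"dx": -0.25, "dy": -0.15, "dz": 0, "rx": 0, "ry": 0, "rz": 0},
    {"dx": 0, "dy": 0, "dz": 0, "rx": 0, "ry": 0, "rz": 0},
    {"dx": 0, "dy": 0, "dz": 0, "rx": 0, "ry": 0, "rz": 0},
    {"dx": 0, "dy": 0, "dz": 0, "rx": 0, "ry": 0, "rz": 0}
  ]
}}

```text
time_s: 9.22
tcp_pos: [0.4744, 0.3062, 0.0825]
orientation: [3.141, 0.0, 0.002]
ft_force: [-0.4, -0.3, -1.5]
opening: 0.143
grasp_force: 20.0
```

Request:
{"fn": "drive_tool", "kwargs": {
  "deltas": [
    {"dx": 0, "dy": 0, "dz": 0.2, "rx": 0, "ry": 0, "rz": 0},
    {"dx": 0, "dy": 0, "dz": 0.2, "rx": 0, "ry": 0, "rz": 0},
    {"dx": 0, "dy": 0, "dz": 0.13, "rx": 0, "ry": 0, "rz": 0},
    {"dx": 0, "dy": 0, "dz": 0.06, "rx": 0, "ry": 0, "rz": 0},
    {"dx": 0, "dy": 0, "dz": 0, "rx": 0, "ry": 0, "rz": 0},
    {"dx": 0, "dy": 0, "dz": 0, "rx": 0, "ry": 0, "rz": 0},
    {"dx": 0, "dy": 0, "dz": 0, "rx": 0, "ry": 0, "rz": 0}
  ]
}}

```text
time_s: 9.8
tcp_pos: [0.4742, 0.3062, 0.0229]
orientation: [-3.141, 0.001, -0.001]
ft_force: [-0.7, -0.2, -0.9]
opening: 0.142
grasp_force: 20.0
```

Request:
{"fn": "drive_tool", "kwargs": {
  "deltas": [
    {"dx": 0, "dy": 0, "dz": 0, "rx": 0, "ry": 0, "rz": 0},
    {"dx": 0, "dy": 0, "dz": 0, "rx": 0, "ry": 0, "rz": 0},
    {"dx": 0, "dy": 0, "dz": 0, "rx": 0, "ry": 0, "rz": 0},
    {"dx": 0, "dy": 0, "dz": 0, "rx": 0, "ry": 0, "rz": 0},
    {"dx": 0, "dy": 0, "dz": -0.2, "rx": 0, "ry": 0, "rz": 0},
    {"dx": 0, "dy": 0, "dz": -0.3, "rx": 0, "ry": 0, "rz": 0},
    {"dx": 0, "dy": 0, "dz": -0.4, "rx": 0, "ry": 0, "rz": 0},
    {"dx": 0, "dy": 0, "dz": -0.1, "rx": 0, "ry": 0, "rz": 0},
    {"dx": 0, "dy": 0.3, "dz": 0, "rx": 0, "ry": 0, "rz": 0},
    {"dx": 0, "dy": 0.3, "dz": 0, "rx": 0, "ry": 0, "rz": 0},
    {"dx": 0, "dy": 0.3, "dz": 0, "rx": 0, "ry": 0, "rz": 0},
    {"dx": 0, "dy": 0.3, "dz": 0, "rx": 0, "ry": 0, "rz": 0}
  ],
  "fingers": 0.35
}}

```text
time_s: 10.8
tcp_pos: [0.4734, 0.1855, 0.123]
orientation: [-3.142, -0.002, -0.001]
ft_force: [1.0, -0.4, -0.4]
opening: 0.326
grasp_force: 0.0
```

Request:
{"fn": "drive_tool", "kwargs": {
  "deltas": [
    {"dx": 0, "dy": 0.3, "dz": 0, "rx": 0, "ry": 0, "rz": 0},
    {"dx": 0, "dy": 0.3, "dz": 0, "rx": 0, "ry": 0, "rz": 0},
    {"dx": 0, "dy": 0.3, "dz": 0, "rx": 0, "ry": 0, "rz": 0},
    {"dx": 0, "dy": 0.3, "dz": 0, "rx": 0, "ry": 0, "rz": 0},
    {"dx": 0, "dy": 0, "dz": 0, "rx": 0, "ry": 0, "rz": -1},
    {"dx": 0, "dy": 0, "dz": 0, "rx": 0, "ry": 0, "rz": -1},
    {"dx": 0, "dy": 0, "dz": 0, "rx": 0, "ry": 0, "rz": -1},
    {"dx": 0, "dy": 0, "dz": 0, "rx": 0, "ry": 0, "rz": -1},
    {"dx": 0, "dy": 0, "dz": 0, "rx": 0, "ry": 0, "rz": -1},
    {"dx": 0, "dy": 0, "dz": 0, "rx": 0, "ry": 0, "rz": -1},
    {"dx": 0, "dy": 0, "dz": 0, "rx": 0, "ry": 0, "rz": -1},
    {"dx": 0, "dy": 0, "dz": 0, "rx": 0, "ry": 0, "rz": -1}
  ]
}}

```text
time_s: 11.8
tcp_pos: [0.4737, 0.0665, 0.1229]
orientation: [2.782, 1.459, 0.001]
ft_force: [0.5, -0.1, 0.1]
opening: 0.323
grasp_force: 0.0
```

Request:
{"fn": "drive_tool", "kwargs": {
  "deltas": [
    {"dx": 0, "dy": 0, "dz": 0, "rx": 0, "ry": 0, "rz": -1},
    {"dx": 0, "dy": 0, "dz": 0, "rx": 0, "ry": 0, "rz": -1},
    {"dx": 0, "dy": 0, "dz": 0, "rx": 0, "ry": 0, "rz": -1},
    {"dx": 0, "dy": 0, "dz": 0, "rx": 0, "ry": 0, "rz": -1},
    {"dx": 0, "dy": 0, "dz": 0, "rx": 0, "ry": 0, "rz": -1},
    {"dx": 0, "dy": 0, "dz": 0, "rx": 0, "ry": 0, "rz": -0.09},
    {"dx": 0, "dy": 0, "dz": 0, "rx": 0, "ry": 0, "rz": 0},
    {"dx": 0, "dy": 0, "dz": 0, "rx": 0, "ry": 0, "rz": 0}
  ],
  "fingers": -0.15
}}

```text
time_s: 12.47
tcp_pos: [0.4736, 0.0664, 0.1228]
orientation: [2.225, 2.218, 0.0]
ft_force: [0.1, 0.0, 0.2]
opening: 0.574
grasp_force: 0.0
```

```bash
python3 - <<'E'
from h import *
a=grab("top","t3");b=grab("side","s3")
A=cv2.resize(a[150:330,90:390],(600,360),interpolation=cv2.INTER_CUBIC);B=cv2.resize(b[90:210,200:400],(600,360),interpolation=cv2.INTER_CUBIC)
cv2.imwrite("pics/c5.png",cv2.resize(np.vstack([A,B]),(500,600)))
s=r.state();print(s["tcp_pos"],s["orientation"],np.round(s["joint_pos"],2))
E
```

```text
[0.47359029 0.06647484 0.12278607] [2.22343801e+00 2.21913411e+00 5.36073411e-05] [ 0.38  0.39 -0.68  2.06  0.33  0.81 -0.5 ]
```

View pics/c5.png

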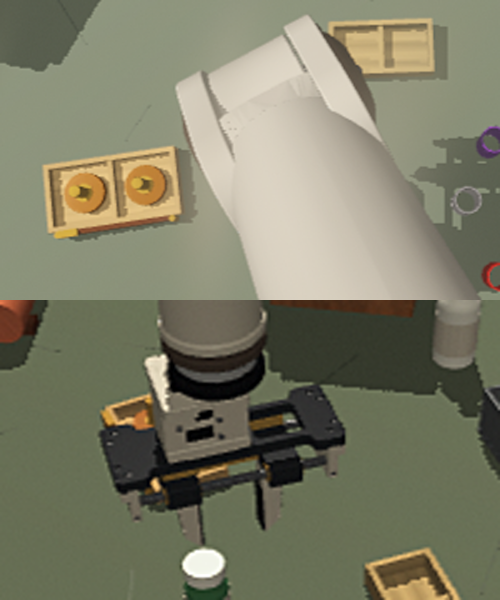

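Both wheels now lie in the pen's bays, spindles up (crop (85,192) and (147,185)). Next is the near tube at (0.448,-0.086).

Request:
{"fn": "drive_tool", "kwargs": {
  "deltas": [
    {"dx": -0.3, "dy": -0.05, "dz": 0, "rx": 0, "ry": 0, "rz": 0},
    {"dx": -0.3, "dy": -0.05, "dz": 0, "rx": 0, "ry": 0, "rz": 0},
    {"dx": -0.3, "dy": -0.05, "dz": 0, "rx": 0, "ry": 0, "rz": 0},
    {"dx": -0.3, "dy": -0.05, "dz": 0, "rx": 0, "ry": 0, "rz": 0},
    {"dx": -0.33, "dy": -0.05, "dz": 0, "rx": 0, "ry": 0, "rz": 0},
    {"dx": 0, "dy": 0, "dz": 0, "rx": 0, "ry": 0, "rz": 0},
    {"dx": 0, "dy": 0, "dz": 0, "rx": 0, "ry": 0, "rz": 0},
    {"dx": 0, "dy": 0, "dz": 0.3, "rx": 0, "ry": 0, "rz": 0},
    {"dx": 0, "dy": 0, "dz": 0, "rx": 0, "ry": 0, "rz": 0},
    {"dx": 0, "dy": 0, "dz": 0, "rx": 0, "ry": 0, "rz": 0}
  ]
}}

```text
time_s: 13.4
tcp_pos: [0.4474, -0.0848, 0.092]
orientation: [-2.217, -2.221, 0.002]
ft_force: [-0.4, 0.1, 1.0]
opening: 0.577
grasp_force: 0.0
```

```bash
python3 - <<'E'
from h import *
a=grab("top","t4");b=grab("side","s4")
A=cv2.resize(a[200:340,310:470],(480,420),interpolation=cv2.INTER_CUBIC);B=cv2.resize(b[180:320,220:380],(480,420),interpolation=cv2.INTER_CUBIC)
cv2.imwrite("pics/c6.png",cv2.resize(np.vstack([A,B]),(343,600)))
s=r.state();print(s["tcp_pos"],s["orientation"])
H,S,V=[c.astype(int) for c in cv2.split(cv2.cvtColor(cv2.imread("pics/side0.png"),cv2.COLOR_BGR2HSV))]
for x0,y0,x1,y1 in[(290,240,318,282),(400,260,430,300)]:
    m=np.zeros(H.shape,np.uint8);m[y0:y1,x0:x1]=((S<28)&(V>110))[y0:y1,x0:x1]
    for c in blobs(m,60):
        x,y,w,h=cv2.boundingRect(c);print("tube side",x,y,w,h)
        rr=cv2.minAreaRect(c);print(rr, ray("side",rr[0],.03))
E
```

```text
[ 0.44898283 -0.08519297  0.09333645] [-2.21883140e+00 -2.22368887e+00 -7.09559950e-04]
```

View pics/c6.png

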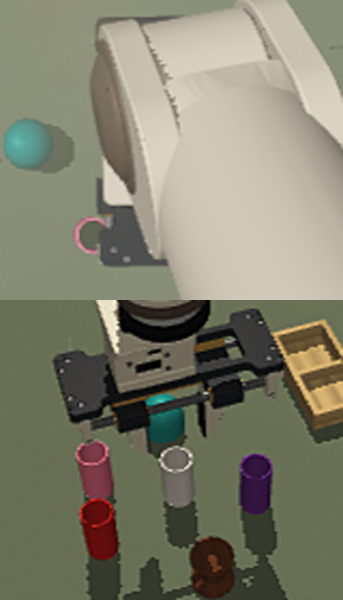

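The fingers straddle the grey tube (crop: fingers near (133,430) and (210,430), tube rim (177,455)). I'll go down and grip.

Request:
{"fn": "drive_tool", "kwargs": {
  "deltas": [
    {"dx": 0, "dy": 0, "dz": 0.2, "rx": 0, "ry": 0, "rz": 0},
    {"dx": 0, "dy": 0, "dz": 0.2, "rx": 0, "ry": 0, "rz": 0},
    {"dx": 0, "dy": 0, "dz": 0.15, "rx": 0, "ry": 0, "rz": 0},
    {"dx": 0, "dy": 0, "dz": 0.08, "rx": 0, "ry": 0, "rz": 0},
    {"dx": 0, "dy": 0, "dz": 0, "rx": 0, "ry": 0, "rz": 0},
    {"dx": 0, "dy": 0, "dz": 0, "rx": 0, "ry": 0, "rz": 0}
  ]
}}

```text
time_s: 14.0
tcp_pos: [0.4491, -0.0861, 0.0303]
orientation: [2.22, 2.222, 0.001]
ft_force: [0.8, -0.4, 0.5]
opening: 0.572
grasp_force: 0.0
```

Request:
{"fn": "drive_tool", "kwargs": {
  "deltas": [
    {"dx": 0, "dy": 0, "dz": 0, "rx": 0, "ry": 0, "rz": 0},
    {"dx": 0, "dy": 0, "dz": 0, "rx": 0, "ry": 0, "rz": 0},
    {"dx": 0, "dy": 0, "dz": 0, "rx": 0, "ry": 0, "rz": 0},
    {"dx": 0, "dy": 0, "dz": 0, "rx": 0, "ry": 0, "rz": 0},
    {"dx": 0, "dy": 0, "dz": 0, "rx": 0, "ry": 0, "rz": 0},
    {"dx": 0, "dy": 0, "dz": 0, "rx": 0, "ry": 0, "rz": 0}
  ],
  "fingers": 1,
  "squeeze": 15
}}

```text
time_s: 14.5
tcp_pos: [0.4491, -0.0868, 0.0303]
orientation: [2.221, 2.221, 0.0]
ft_force: [-1.5, 0.5, 6.1]
opening: 0.335
grasp_force: 15.0
```

Request:
{"fn": "drive_tool", "kwargs": {
  "deltas": [
    {"dx": 0, "dy": 0, "dz": -0.2, "rx": 0, "ry": 0, "rz": 0},
    {"dx": 0, "dy": 0, "dz": -0.35, "rx": 0, "ry": 0, "rz": 0},
    {"dx": 0, "dy": 0, "dz": -0.35, "rx": 0, "ry": 0, "rz": 0},
    {"dx": 0.2, "dy": 0.3, "dz": 0, "rx": 0, "ry": 0, "rz": 0},
    {"dx": 0.2, "dy": 0.3, "dz": 0, "rx": 0, "ry": 0, "rz": 0},
    {"dx": 0.2, "dy": 0.3, "dz": 0, "rx": 0, "ry": 0, "rz": 0},
    {"dx": 0.2, "dy": 0.3, "dz": 0, "rx": 0, "ry": 0, "rz": 0},
    {"dx": 0.2, "dy": 0.3, "dz": 0, "rx": 0, "ry": 0, "rz": 0},
    {"dx": 0.2, "dy": 0.3, "dz": 0, "rx": 0, "ry": 0, "rz": 0},
    {"dx": 0.12, "dy": 0.14, "dz": 0, "rx": 0, "ry": 0, "rz": 0},
    {"dx": 0, "dy": 0, "dz": 0, "rx": 0, "ry": 0, "rz": 0},
    {"dx": 0, "dy": 0, "dz": 0, "rx": 0, "ry": 0, "rz": 0}
  ]
}}

```text
time_s: 15.5
tcp_pos: [0.6423, 0.047, 0.119]
orientation: [-2.218, -2.223, 0.0]
ft_force: [0.0, 0.3, -0.7]
opening: 0.335
grasp_force: 15.0
```

Request:
{"fn": "drive_tool", "kwargs": {
  "deltas": [
    {"dx": 0, "dy": 0, "dz": 0, "rx": 0, "ry": 0, "rz": 0},
    {"dx": 0, "dy": 0, "dz": 0.2, "rx": 0, "ry": 0, "rz": 0},
    {"dx": 0, "dy": 0, "dz": 0.2, "rx": 0, "ry": 0, "rz": 0},
    {"dx": 0, "dy": 0, "dz": 0, "rx": 0, "ry": 0, "rz": 0},
    {"dx": 0, "dy": 0, "dz": 0, "rx": 0, "ry": 0, "rz": 0}
  ]
}}

```text
time_s: 15.92
tcp_pos: [0.6407, 0.0438, 0.0788]
orientation: [-2.221, -2.219, 0.005]
ft_force: [0.6, -0.2, -0.8]
opening: 0.335
grasp_force: 15.0
```

```bash
python3 - <<'E'
from h import *
b=grab("side","s5");a=grab("top","t5")
A=cv2.resize(a[130:250,250:410],(560,420),interpolation=cv2.INTER_CUBIC);B=cv2.resize(b[130:250,290:450],(560,420),interpolation=cv2.INTER_CUBIC)
cv2.imwrite("pics/c7.png",cv2.resize(np.vstack([A,B]),(400,600)))
s=r.state();print(s["tcp_pos"])
E
```

```text
[0.64279315 0.04485418 0.08078819]
```

View pics/c7.png

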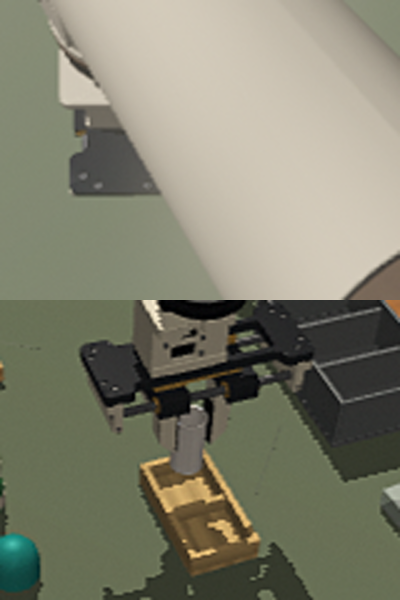

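The tube hangs upright over the far bay of the tray (crop (190,445)). I'll lower it.

Request:
{"fn": "drive_tool", "kwargs": {
  "deltas": [
    {"dx": 0, "dy": 0, "dz": 0.15, "rx": 0, "ry": 0, "rz": 0},
    {"dx": 0, "dy": 0, "dz": 0.15, "rx": 0, "ry": 0, "rz": 0},
    {"dx": 0, "dy": 0, "dz": 0.1, "rx": 0, "ry": 0, "rz": 0},
    {"dx": 0, "dy": 0, "dz": 0.045, "rx": 0, "ry": 0, "rz": 0},
    {"dx": 0, "dy": 0, "dz": 0, "rx": 0, "ry": 0, "rz": 0},
    {"dx": 0, "dy": 0, "dz": 0, "rx": 0, "ry": 0, "rz": 0},
    {"dx": 0, "dy": 0, "dz": 0, "rx": 0, "ry": 0, "rz": 0}
  ]
}}

```text
time_s: 16.6
tcp_pos: [0.6421, 0.0456, 0.0344]
orientation: [-2.22, -2.221, 0.001]
ft_force: [0.3, -0.1, -1.6]
opening: 0.333
grasp_force: 15.0
```

Request:
{"fn": "drive_tool", "kwargs": {
  "deltas": [
    {"dx": 0, "dy": 0, "dz": 0, "rx": 0, "ry": 0, "rz": 0},
    {"dx": 0, "dy": 0, "dz": 0, "rx": 0, "ry": 0, "rz": 0},
    {"dx": 0, "dy": 0, "dz": 0, "rx": 0, "ry": 0, "rz": 0},
    {"dx": 0, "dy": 0, "dz": 0, "rx": 0, "ry": 0, "rz": 0},
    {"dx": 0, "dy": 0, "dz": -0.2, "rx": 0, "ry": 0, "rz": 0},
    {"dx": 0, "dy": 0, "dz": -0.3, "rx": 0, "ry": 0, "rz": 0},
    {"dx": 0, "dy": 0, "dz": -0.35, "rx": 0, "ry": 0, "rz": 0},
    {"dx": -0.2, "dy": 0.01, "dz": -0.1, "rx": 0, "ry": 0, "rz": 0},
    {"dx": -0.38, "dy": 0.02, "dz": 0, "rx": 0, "ry": 0, "rz": 0},
    {"dx": -0.38, "dy": 0.02, "dz": 0, "rx": 0, "ry": 0, "rz": 0},
    {"dx": -0.38, "dy": 0.02, "dz": 0, "rx": 0, "ry": 0, "rz": 0},
    {"dx": -0.38, "dy": 0.02, "dz": 0, "rx": 0, "ry": 0, "rz": 0}
  ],
  "fingers": -0.1
}}

```text
time_s: 17.6
tcp_pos: [0.6516, -0.1283, 0.1307]
orientation: [2.22, 2.222, 0.0]
ft_force: [1.0, -0.8, -0.4]
opening: 0.551
grasp_force: 0.0
```

Request:
{"fn": "drive_tool", "kwargs": {
  "deltas": [
    {"dx": -0.38, "dy": 0.01, "dz": 0, "rx": 0, "ry": 0, "rz": 0},
    {"dx": -0.38, "dy": 0, "dz": 0, "rx": 0, "ry": 0, "rz": 0},
    {"dx": 0, "dy": 0, "dz": 0, "rx": 0, "ry": 0, "rz": 0},
    {"dx": 0, "dy": 0, "dz": 0, "rx": 0, "ry": 0, "rz": 0},
    {"dx": 0, "dy": 0, "dz": 0, "rx": 0, "ry": 0, "rz": 0}
  ]
}}

```text
time_s: 18.02
tcp_pos: [0.6525, -0.2021, 0.1302]
orientation: [-2.221, -2.221, -0.001]
ft_force: [-0.2, 1.0, 0.0]
opening: 0.551
grasp_force: 0.0
```

```bash
python3 - <<'E'
from h import *
b=grab("side","s6");a=grab("top","t6")
A=cv2.resize(a[130:250,250:450],(600,360),interpolation=cv2.INTER_CUBIC);B=cv2.resize(b[160:320,330:500],(480,450),interpolation=cv2.INTER_CUBIC)
B=cv2.copyMakeBorder(B,0,0,0,120,cv2.BORDER_CONSTANT)
cv2.imwrite("pics/c8.png",cv2.resize(np.vstack([A,B]),(444,600)))
s=r.state();print(s["tcp_pos"])
E
```

```text
[ 0.65298753 -0.19988888  0.13042877]
```

View pics/c8.png

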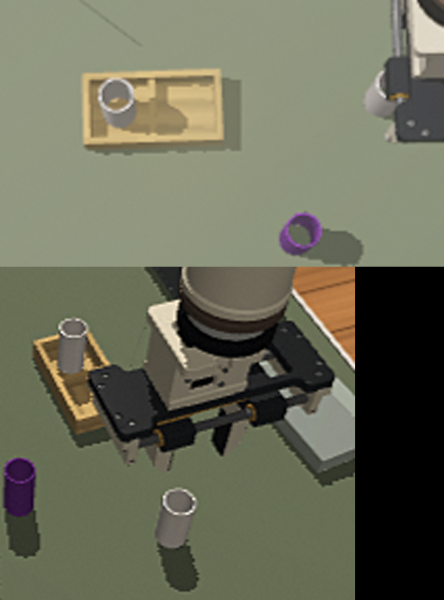

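The first tube stands in its bay (crop (117,100)). I'll check the second tube's rim from the side view.

```bash
python3 - <<'E'
from h import *
print(ray("side",(415.2,272.2),.06),ray("top",(427.2,167.3),.06))
H,S,V=[c.astype(int) for c in cv2.split(cv2.cvtColor(cv2.imread("pics/side0.png"),cv2.COLOR_BGR2HSV))]
m=np.zeros(H.shape,np.uint8);m[255:305,398:435]=((S<40)&(V>60))[255:305,398:435]
for c in blobs(m,40): print(cv2.boundingRect(c))
# dish ring: interior dish floor contour at z=.025 and dome in side
im=cv2.imread("pics/top0.png");g=cv2.cvtColor(im,cv2.COLOR_BGR2GRAY)
H,S,V=[c.astype(int) for c in cv2.split(cv2.cvtColor(im,cv2.COLOR_BGR2HSV))]
m=np.zeros(H.shape,np.uint8);m[205:265,485:545]=((S<22)&(V>95))[205:265,485:545]
for c in blobs(m,300):
    print("dish",cv2.boundingRect(c)); P=c.reshape(-1,2); P=P[P[:,0]>510]; w=rays("top",P+np.array([.3,0]),.03)
    A=np.c_[2*w,np.ones(len(w))];s=np.linalg.lstsq(A,(w**2).sum(1),rcond=None)[0];print("rim right-half fit",s[:2],np.sqrt(s[2]+s[0]**2+s[1]**2))
E
```

```text
[ 0.6490672  -0.20310694] [ 0.65222145 -0.20588287]
(404, 267, 20, 28)
dish (491, 216, 41, 39)
rim right-half fit [ 0.51865583 -0.37996661] 0.038252768832352096
```

Request:
{"fn": "drive_tool", "kwargs": {
  "deltas": [
    {"dx": -0.045, "dy": -0.015, "dz": 0.1, "rx": 0, "ry": 0, "rz": 0},
    {"dx": 0, "dy": 0, "dz": 0.25, "rx": 0, "ry": 0, "rz": 0},
    {"dx": 0, "dy": 0, "dz": 0.25, "rx": 0, "ry": 0, "rz": 0},
    {"dx": 0, "dy": 0, "dz": 0.2, "rx": 0, "ry": 0, "rz": 0},
    {"dx": 0, "dy": 0, "dz": 0.13, "rx": 0, "ry": 0, "rz": 0},
    {"dx": 0, "dy": 0, "dz": 0.07, "rx": 0, "ry": 0, "rz": 0},
    {"dx": 0, "dy": 0, "dz": 0, "rx": 0, "ry": 0, "rz": 0},
    {"dx": 0, "dy": 0, "dz": 0, "rx": 0, "ry": 0, "rz": 0},
    {"dx": 0, "dy": 0, "dz": 0, "rx": 0, "ry": 0, "rz": 0}
  ]
}}

```text
time_s: 18.87
tcp_pos: [0.6524, -0.2068, 0.0317]
orientation: [2.219, 2.221, 0.002]
ft_force: [0.2, 0.2, 1.1]
opening: 0.55
grasp_force: 0.0
```

Request:
{"fn": "drive_tool", "kwargs": {
  "deltas": [
    {"dx": 0, "dy": 0, "dz": 0, "rx": 0, "ry": 0, "rz": 0},
    {"dx": 0, "dy": 0, "dz": 0, "rx": 0, "ry": 0, "rz": 0},
    {"dx": 0, "dy": 0, "dz": 0, "rx": 0, "ry": 0, "rz": 0},
    {"dx": 0, "dy": 0, "dz": 0, "rx": 0, "ry": 0, "rz": 0},
    {"dx": 0, "dy": 0, "dz": 0, "rx": 0, "ry": 0, "rz": 0},
    {"dx": 0, "dy": 0, "dz": 0, "rx": 0, "ry": 0, "rz": 0}
  ],
  "fingers": 1,
  "squeeze": 15
}}

```text
time_s: 19.37
tcp_pos: [0.6517, -0.2072, 0.031]
orientation: [2.22, 2.221, 0.001]
ft_force: [-0.9, 0.3, 3.3]
opening: 0.35
grasp_force: 15.0
```

Request:
{"fn": "drive_tool", "kwargs": {
  "deltas": [
    {"dx": 0, "dy": 0, "dz": -0.2, "rx": 0, "ry": 0, "rz": 0},
    {"dx": 0, "dy": 0, "dz": -0.35, "rx": 0, "ry": 0, "rz": 0},
    {"dx": 0, "dy": 0, "dz": -0.35, "rx": 0, "ry": 0, "rz": 0},
    {"dx": 0.35, "dy": -0.01, "dz": 0, "rx": 0, "ry": 0, "rz": 0},
    {"dx": 0.35, "dy": -0.02, "dz": 0, "rx": 0, "ry": 0, "rz": 0},
    {"dx": 0.35, "dy": -0.02, "dz": 0, "rx": 0, "ry": 0, "rz": 0},
    {"dx": 0.35, "dy": -0.02, "dz": 0, "rx": 0, "ry": 0, "rz": 0},
    {"dx": 0.3, "dy": -0.01, "dz": 0, "rx": 0, "ry": 0, "rz": 0},
    {"dx": 0.2, "dy": 0, "dz": 0, "rx": 0, "ry": 0, "rz": 0},
    {"dx": 0, "dy": 0, "dz": 0, "rx": 0, "ry": 0, "rz": 0},
    {"dx": 0, "dy": 0, "dz": 0, "rx": 0, "ry": 0, "rz": 0},
    {"dx": 0, "dy": 0, "dz": 0, "rx": 0, "ry": 0, "rz": 0}
  ]
}}

```text
time_s: 20.37
tcp_pos: [0.643, -0.0182, 0.1199]
orientation: [2.221, 2.221, -0.002]
ft_force: [-0.3, -0.5, 0.1]
opening: 0.353
grasp_force: 15.0
```

Request:
{"fn": "drive_tool", "kwargs": {
  "deltas": [
    {"dx": 0, "dy": 0, "dz": 0.2, "rx": 0, "ry": 0, "rz": 0},
    {"dx": 0, "dy": 0, "dz": 0.2, "rx": 0, "ry": 0, "rz": 0},
    {"dx": 0, "dy": 0, "dz": 0, "rx": 0, "ry": 0, "rz": 0},
    {"dx": 0, "dy": 0, "dz": 0, "rx": 0, "ry": 0, "rz": 0},
    {"dx": 0, "dy": 0, "dz": 0, "rx": 0, "ry": 0, "rz": 0}
  ]
}}

```text
time_s: 20.78
tcp_pos: [0.6435, -0.0181, 0.0808]
orientation: [2.223, 2.22, 0.0]
ft_force: [0.4, -0.4, 0.7]
opening: 0.349
grasp_force: 15.0
```

Request:
{"fn": "drive_tool", "kwargs": {
  "deltas": [
    {"dx": 0, "dy": 0, "dz": 0.15, "rx": 0, "ry": 0, "rz": 0},
    {"dx": 0, "dy": 0, "dz": 0.15, "rx": 0, "ry": 0, "rz": 0},
    {"dx": 0, "dy": 0, "dz": 0.1, "rx": 0, "ry": 0, "rz": 0},
    {"dx": 0, "dy": 0, "dz": 0.04, "rx": 0, "ry": 0, "rz": 0},
    {"dx": 0, "dy": 0, "dz": 0, "rx": 0, "ry": 0, "rz": 0},
    {"dx": 0, "dy": 0, "dz": 0, "rx": 0, "ry": 0, "rz": 0},
    {"dx": 0, "dy": 0, "dz": 0, "rx": 0, "ry": 0, "rz": 0}
  ]
}}

```text
time_s: 21.37
tcp_pos: [0.6428, -0.0169, 0.0356]
orientation: [-2.221, -2.222, 0.001]
ft_force: [0.1, 0.1, -0.1]
opening: 0.35
grasp_force: 15.0
```

Request:
{"fn": "drive_tool", "kwargs": {
  "deltas": [
    {"dx": 0, "dy": 0, "dz": 0, "rx": 0, "ry": 0, "rz": 0},
    {"dx": 0, "dy": 0, "dz": 0, "rx": 0, "ry": 0, "rz": 0},
    {"dx": 0, "dy": 0, "dz": 0, "rx": 0, "ry": 0, "rz": 0},
    {"dx": 0, "dy": 0, "dz": 0, "rx": 0, "ry": 0, "rz": 0},
    {"dx": 0, "dy": 0, "dz": -0.2, "rx": 0, "ry": 0, "rz": 0},
    {"dx": 0, "dy": 0, "dz": -0.3, "rx": 0, "ry": 0, "rz": 0},
    {"dx": 0, "dy": 0, "dz": -0.35, "rx": 0, "ry": 0, "rz": 0},
    {"dx": -0.2, "dy": 0, "dz": -0.1, "rx": 0, "ry": 0, "rz": 0},
    {"dx": -0.3, "dy": 0, "dz": 0, "rx": 0, "ry": 0, "rz": 0},
    {"dx": -0.3, "dy": 0, "dz": 0, "rx": 0, "ry": 0, "rz": 0},
    {"dx": -0.3, "dy": 0, "dz": 0, "rx": 0, "ry": 0, "rz": 0},
    {"dx": -0.3, "dy": 0, "dz": 0, "rx": 0, "ry": 0, "rz": 0}
  ],
  "fingers": -0.1
}}

```text
time_s: 22.37
tcp_pos: [0.6431, -0.1583, 0.1316]
orientation: [2.22, 2.222, 0.0]
ft_force: [1.0, -0.1, 0.1]
opening: 0.547
grasp_force: 0.0
```

```bash
python3 - <<'E'
from h import *
b=grab("side","s7");a=grab("top","t7")
A=cv2.resize(a[130:290,230:450],(550,400),interpolation=cv2.INTER_CUBIC);B=cv2.resize(b[120:320,250:470],(440,400),interpolation=cv2.INTER_CUBIC)
B=cv2.copyMakeBorder(B,0,0,0,110,cv2.BORDER_CONSTANT)
cv2.imwrite("pics/c9.png",cv2.resize(np.vstack([A,B]),(412,600)))
H,S,V=[c.astype(int) for c in cv2.split(cv2.cvtColor(a,cv2.COLOR_BGR2HSV))]
m=np.zeros(H.shape,np.uint8);m[245:292,300:345]=((H>72)&(H<102)&(S>50))[245:292,300:345]
for c in blobs(m,100):
    print(cv2.boundingRect(c),cv2.minEnclosingCircle(c))
    for z in(.012,.02): 
        w=rays("top",c,z);print(z,cv2.minEnclosingCircle(w.astype(np.float32)))
s=r.state();print(s["tcp_pos"])
E
```

```text
(311, 256, 24, 23) ((322.4850769042969, 266.6865539550781), 11.589690208435059)
0.012 ((0.4581376016139984, 0.006214850582182407), 0.02387104369699955)
0.02 ((0.4575794041156769, 0.006137180142104626), 0.023663906380534172)
[ 0.64211159 -0.16606517  0.13073252]
```

View pics/c9.png

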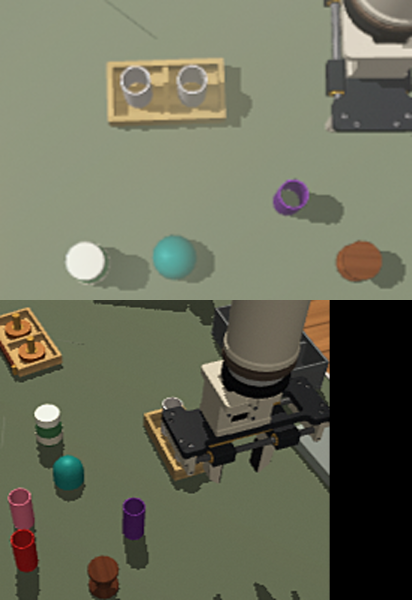

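Both tubes stand in the tray (crop (137,85) and (191,85)). The dome is at (0.457,0.006), clear of its neighbours along x.

Request:
{"fn": "drive_tool", "kwargs": {
  "deltas": [
    {"dx": 0.245, "dy": -0.264, "dz": 0, "rx": 0, "ry": 0, "rz": 0},
    {"dx": 0.245, "dy": -0.264, "dz": 0, "rx": 0, "ry": 0, "rz": 0},
    {"dx": 0.245, "dy": -0.264, "dz": 0, "rx": 0, "ry": 0, "rz": 0},
    {"dx": 0.245, "dy": -0.264, "dz": 0, "rx": 0, "ry": 0, "rz": 0},
    {"dx": 0.245, "dy": -0.264, "dz": 0, "rx": 0, "ry": 0, "rz": 0},
    {"dx": 0.245, "dy": -0.264, "dz": 0, "rx": 0, "ry": 0, "rz": 0},
    {"dx": 0.245, "dy": -0.264, "dz": 0, "rx": 0, "ry": 0, "rz": 0},
    {"dx": 0, "dy": 0, "dz": 0, "rx": 0, "ry": 0, "rz": 0},
    {"dx": 0, "dy": 0, "dz": 0, "rx": 0, "ry": 0, "rz": 0},
    {"dx": 0, "dy": 0, "dz": 0.3, "rx": 0, "ry": 0, "rz": 0},
    {"dx": 0, "dy": 0, "dz": 0.3, "rx": 0, "ry": 0, "rz": 0},
    {"dx": 0, "dy": 0, "dz": 0, "rx": 0, "ry": 0, "rz": 0}
  ],
  "fingers": -0.55
}}

```text
time_s: 23.47
tcp_pos: [0.4559, 0.0133, 0.0675]
orientation: [-2.219, -2.217, 0.007]
ft_force: [-1.1, -0.7, 0.3]
opening: 0.777
grasp_force: 0.0
```

```bash
python3 - <<'E'
from h import *
b=grab("side","s8")
cv2.imwrite("pics/c10.png",cv2.resize(b[170:300,220:380],(640,520),interpolation=cv2.INTER_CUBIC))
print(r.state()["tcp_pos"])
E
```

```text
[0.45674017 0.01390044 0.06936841]
```

View pics/c10.png

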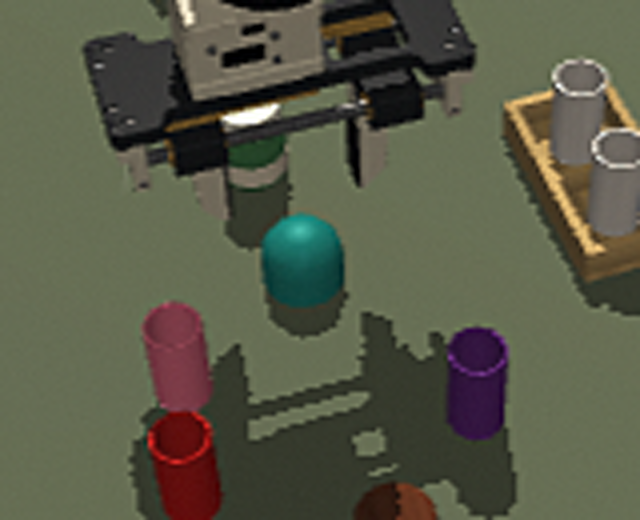

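The fingers straddle the dome along x (crop: dome at (302,262)). TCP y is about 8 mm too far left, so I'll correct that, lower and grip the skirt.

Request:
{"fn": "drive_tool", "kwargs": {
  "deltas": [
    {"dx": -0.08, "dy": 0, "dz": 0.1, "rx": 0, "ry": 0, "rz": 0},
    {"dx": 0, "dy": 0, "dz": 0.2, "rx": 0, "ry": 0, "rz": 0},
    {"dx": 0, "dy": 0, "dz": 0.15, "rx": 0, "ry": 0, "rz": 0},
    {"dx": 0, "dy": 0, "dz": 0.1, "rx": 0, "ry": 0, "rz": 0},
    {"dx": 0, "dy": 0, "dz": 0.06, "rx": 0, "ry": 0, "rz": 0},
    {"dx": 0, "dy": 0, "dz": 0, "rx": 0, "ry": 0, "rz": 0},
    {"dx": 0, "dy": 0, "dz": 0, "rx": 0, "ry": 0, "rz": 0},
    {"dx": 0, "dy": 0, "dz": 0, "rx": 0, "ry": 0, "rz": 0}
  ]
}}

```text
time_s: 24.18
tcp_pos: [0.4592, 0.0065, 0.011]
orientation: [2.22, 2.221, 0.002]
ft_force: [0.4, 0.9, 0.1]
opening: 0.775
grasp_force: 0.0
```

Request:
{"fn": "drive_tool", "kwargs": {
  "deltas": [
    {"dx": 0, "dy": 0, "dz": 0, "rx": 0, "ry": 0, "rz": 0},
    {"dx": 0, "dy": 0, "dz": 0, "rx": 0, "ry": 0, "rz": 0},
    {"dx": 0, "dy": 0, "dz": 0, "rx": 0, "ry": 0, "rz": 0},
    {"dx": 0, "dy": 0, "dz": 0, "rx": 0, "ry": 0, "rz": 0},
    {"dx": 0, "dy": 0, "dz": 0, "rx": 0, "ry": 0, "rz": 0},
    {"dx": 0, "dy": 0, "dz": 0, "rx": 0, "ry": 0, "rz": 0}
  ],
  "fingers": 1,
  "squeeze": 20
}}

```text
time_s: 24.68
tcp_pos: [0.4584, 0.0065, 0.0105]
orientation: [2.221, 2.222, 0.0]
ft_force: [-0.7, -0.7, 3.8]
opening: 0.513
grasp_force: 20.0
```

Request:
{"fn": "drive_tool", "kwargs": {
  "deltas": [
    {"dx": 0, "dy": 0, "dz": -0.1, "rx": 0, "ry": 0, "rz": 0},
    {"dx": 0, "dy": 0, "dz": -0.2, "rx": 0, "ry": 0, "rz": 0},
    {"dx": 0, "dy": 0, "dz": -0.3, "rx": 0, "ry": 0, "rz": 0},
    {"dx": 0, "dy": 0, "dz": -0.3, "rx": 0, "ry": 0, "rz": 0},
    {"dx": -0.1, "dy": 0, "dz": -0.2, "rx": 0, "ry": 0, "rz": 0},
    {"dx": -0.25, "dy": 0.05, "dz": 0, "rx": 0, "ry": 0, "rz": 0},
    {"dx": -0.3, "dy": 0.05, "dz": 0, "rx": 0, "ry": 0, "rz": 0},
    {"dx": -0.3, "dy": 0.05, "dz": 0, "rx": 0, "ry": 0, "rz": 0},
    {"dx": -0.3, "dy": 0.05, "dz": 0, "rx": 0, "ry": 0, "rz": 0},
    {"dx": -0.3, "dy": 0.05, "dz": 0, "rx": 0, "ry": 0, "rz": 0},
    {"dx": -0.3, "dy": 0.05, "dz": 0, "rx": 0, "ry": 0, "rz": 0},
    {"dx": -0.3, "dy": 0.05, "dz": 0, "rx": 0, "ry": 0, "rz": 0}
  ]
}}

```text
time_s: 25.68
tcp_pos: [0.4932, -0.2098, 0.1208]
orientation: [-2.221, -2.222, -0.0]
ft_force: [1.4, 0.3, -0.8]
opening: 0.514
grasp_force: 20.0
```

Request:
{"fn": "drive_tool", "kwargs": {
  "deltas": [
    {"dx": -0.3, "dy": 0.05, "dz": 0, "rx": 0, "ry": 0, "rz": 0},
    {"dx": -0.3, "dy": 0.05, "dz": 0, "rx": 0, "ry": 0, "rz": 0},
    {"dx": -0.3, "dy": 0.05, "dz": 0, "rx": 0, "ry": 0, "rz": 0},
    {"dx": -0.3, "dy": 0.05, "dz": 0, "rx": 0, "ry": 0, "rz": 0},
    {"dx": -0.3, "dy": 0.05, "dz": 0, "rx": 0, "ry": 0, "rz": 0},
    {"dx": -0.2, "dy": 0, "dz": 0, "rx": 0, "ry": 0, "rz": 0},
    {"dx": 0, "dy": 0, "dz": 0, "rx": 0, "ry": 0, "rz": 0},
    {"dx": 0, "dy": 0, "dz": 0, "rx": 0, "ry": 0, "rz": 0},
    {"dx": 0, "dy": 0, "dz": 0, "rx": 0, "ry": 0, "rz": 0},
    {"dx": 0, "dy": 0, "dz": 0, "rx": 0, "ry": 0, "rz": 0}
  ]
}}

```text
time_s: 26.52
tcp_pos: [0.5187, -0.3765, 0.1204]
orientation: [-2.218, -2.224, -0.001]
ft_force: [0.0, 0.7, -0.5]
opening: 0.515
grasp_force: 20.0
```

```bash
python3 - <<'E'
from h import *
b=grab("side","s9");a=grab("top","t9")
cv2.imwrite("pics/c11.png",np.hstack([cv2.resize(b[260:420,310:470],(400,400),interpolation=cv2.INTER_CUBIC),cv2.resize(a[170:330,420:580],(400,400),interpolation=cv2.INTER_CUBIC)]))
print(r.state()["tcp_pos"])
E
```

```text
[ 0.51882608 -0.37679467  0.12052493]
```

View pics/c11.png

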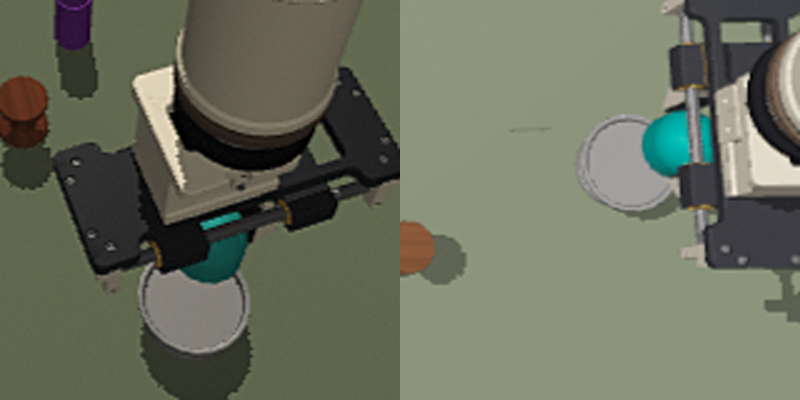

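The dome is held level above the dish (dish centre at crop (195,305)). I'll lower it onto the stand in two steps.

Request:
{"fn": "drive_tool", "kwargs": {
  "deltas": [
    {"dx": -0.015, "dy": 0, "dz": 0.2, "rx": 0, "ry": 0, "rz": 0},
    {"dx": 0, "dy": 0, "dz": 0.2, "rx": 0, "ry": 0, "rz": 0},
    {"dx": 0, "dy": 0, "dz": 0.2, "rx": 0, "ry": 0, "rz": 0},
    {"dx": 0, "dy": 0, "dz": 0.13, "rx": 0, "ry": 0, "rz": 0},
    {"dx": 0, "dy": 0, "dz": 0, "rx": 0, "ry": 0, "rz": 0},
    {"dx": 0, "dy": 0, "dz": 0, "rx": 0, "ry": 0, "rz": 0},
    {"dx": 0, "dy": 0, "dz": 0.1, "rx": 0, "ry": 0, "rz": 0},
    {"dx": 0, "dy": 0, "dz": 0, "rx": 0, "ry": 0, "rz": 0},
    {"dx": 0, "dy": 0, "dz": 0, "rx": 0, "ry": 0, "rz": 0},
    {"dx": 0, "dy": 0, "dz": 0, "rx": 0, "ry": 0, "rz": 0}
  ]
}}

```text
time_s: 27.45
tcp_pos: [0.5188, -0.3802, 0.0378]
orientation: [2.221, 2.221, 0.0]
ft_force: [0.2, 0.6, -0.2]
opening: 0.514
grasp_force: 20.0
```

Request:
{"fn": "drive_tool", "kwargs": {
  "deltas": [
    {"dx": 0, "dy": 0, "dz": 0.02, "rx": 0, "ry": 0, "rz": 0},
    {"dx": 0, "dy": 0, "dz": 0, "rx": 0, "ry": 0, "rz": 0},
    {"dx": 0, "dy": 0, "dz": 0, "rx": 0, "ry": 0, "rz": 0}
  ]
}}

```text
time_s: 27.7
tcp_pos: [0.5187, -0.3803, 0.0356]
orientation: [2.221, 2.221, 0.0]
ft_force: [0.3, -0.8, 0.9]
opening: 0.51
grasp_force: 20.0
```

Request:
{"fn": "drive_tool", "kwargs": {
  "deltas": [
    {"dx": 0, "dy": 0, "dz": 0, "rx": 0, "ry": 0, "rz": 0},
    {"dx": 0, "dy": 0, "dz": 0, "rx": 0, "ry": 0, "rz": 0},
    {"dx": 0, "dy": 0, "dz": 0, "rx": 0, "ry": 0, "rz": 0},
    {"dx": 0, "dy": 0, "dz": 0, "rx": 0, "ry": 0, "rz": 0},
    {"dx": 0, "dy": 0, "dz": -0.1, "rx": 0, "ry": 0, "rz": 0},
    {"dx": 0, "dy": 0, "dz": -0.3, "rx": 0, "ry": 0, "rz": 0},
    {"dx": 0, "dy": 0, "dz": -0.4, "rx": 0, "ry": 0, "rz": 0},
    {"dx": 0, "dy": 0, "dz": -0.4, "rx": 0, "ry": 0, "rz": 0},
    {"dx": 0, "dy": 0, "dz": -0.4, "rx": 0, "ry": 0, "rz": 0},
    {"dx": -0.3, "dy": -0.2, "dz": 0, "rx": 0, "ry": 0, "rz": 0},
    {"dx": -0.3, "dy": -0.2, "dz": 0, "rx": 0, "ry": 0, "rz": 0},
    {"dx": -0.3, "dy": -0.2, "dz": 0, "rx": 0, "ry": 0, "rz": 0}
  ],
  "fingers": -0.65
}}

```text
time_s: 28.7
tcp_pos: [0.4588, -0.4708, 0.1979]
orientation: [2.216, 2.222, -0.001]
ft_force: [-0.5, -0.5, -0.5]
opening: 0.823
grasp_force: 0.0
```

Request:
{"fn": "drive_tool", "kwargs": {
  "deltas": [
    {"dx": -0.3, "dy": -0.2, "dz": 0, "rx": 0, "ry": 0, "rz": 0},
    {"dx": -0.3, "dy": -0.2, "dz": 0, "rx": 0, "ry": 0, "rz": 0},
    {"dx": -0.3, "dy": -0.2, "dz": 0, "rx": 0, "ry": 0, "rz": 0},
    {"dx": 0, "dy": 0, "dz": 0, "rx": 0, "ry": 0, "rz": 0},
    {"dx": 0, "dy": 0, "dz": 0, "rx": 0, "ry": 0, "rz": 0},
    {"dx": 0, "dy": 0, "dz": 0, "rx": 0, "ry": 0, "rz": 0}
  ]
}}

```text
time_s: 29.2
tcp_pos: [0.3987, -0.5596, 0.1957]
orientation: [2.221, 2.221, 0.002]
ft_force: [0.7, -0.9, 0.1]
opening: 0.821
grasp_force: 0.0
```

```bash
python3 - <<'E'
from h import *
a=grab("top","t10");grab("side","s10")
cv2.imwrite("pics/c12.png",cv2.resize(a[140:330,100:560],(800,330),interpolation=cv2.INTER_CUBIC))
E
```

```text
(no output)
```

View pics/c12.png

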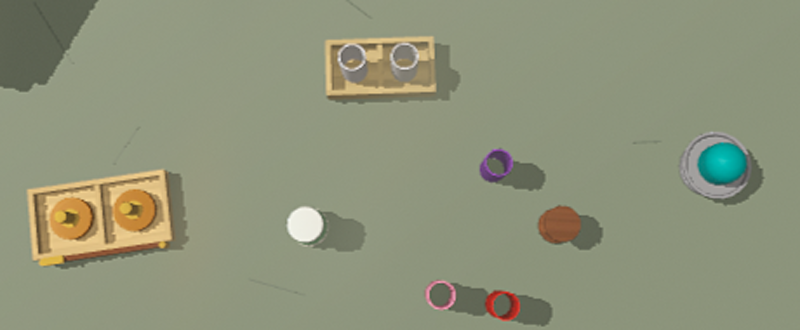

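View pics/s10.png

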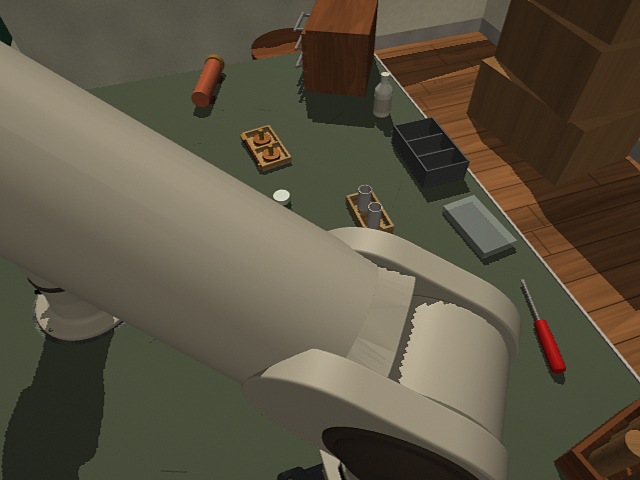

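Every part is in its place. The dome sits inside the dish (crop (722,162), dish (716,165); the offset matches parallax). The jar and spool look unmoved. I'll check the dome and bystanders by number, then hand in.

```bash
python3 - <<'E'
from h import *
def cen(f,box,lo,hi,s,z,smax=255,vmin=0):
    H,S,V=[c.astype(int) for c in cv2.split(cv2.cvtColor(cv2.imread(f),cv2.COLOR_BGR2HSV))]
    x0,y0,x1,y1=box;m=np.zeros(H.shape,np.uint8);m[y0:y1,x0:x1]=((H>lo)&(H<hi)&(S>s)&(S<=smax)&(V>vmin))[y0:y1,x0:x1]
    c=max(blobs(m),key=cv2.contourArea);w=rays("top",c,z).astype(np.float32);return np.round(np.r_[cv2.minEnclosingCircle(w)[0],cv2.minEnclosingCircle(w)[1]],4)
print("dome",cen("pics/t10.png",(490,210,545,265),72,102,50,.040),"stand .5185 -.379")
for f in("t0","top0","t10"):
    try:
        print(f,"jar",cen(f"pics/{f}.png",(262,255,290,285),-1,181,-1,.058,40,200),"spool",cen(f"pics/{f}.png",(405,255,440,285),-1,16,110,.045))
    except Exception: pass
d=cen("pics/t10.png",(490,210,545,265),72,102,50,.040)
if np.hypot(d[0]-.5185,d[1]+.379)<.009: print(r.job_done())
E
```

```text
dome [ 0.5183 -0.3808  0.0287] stand .5185 -.379
top0 jar [0.452  0.0991 0.0196] spool [ 0.4495 -0.1896  0.0237]
t10 jar [0.452  0.0991 0.0196] spool [ 0.4495 -0.1896  0.0237]
the job is handed in; nothing more can be done
None[ WARN:0@0.614] global loadsave.cpp:275 findDecoder imread_('pics/t0.png'): can't open/read file: check file path/integrity
```

The job is handed in at about 29 s of the 112 s allowed: both wheels are in the pen, both tubes stand in the tray, the dome sits in the dish within about 2 mm of centre, and the jar and spool measured unmoved.

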